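# Isolate a vacuum sample chamber and take its screw cap off

### The job

Push the red valve knob that stands pulled out fully home and leave the other one home. Then unscrew the chamber's blue cap (anticlockwise, with as many fresh grips as it takes), lift it clear without wrenching it, and set it gently in the petri dish, flat on the dish's floor near the middle, the same way up as it came off. Leave the vial, the eraser and the slip box where they are.

Things in the scene. Friction and masses are not known exactly. Their poses are not given: they have to be found in the camera images.
- chamber: Steel vacuum chamber fixed to the bench, a random yaw. Origin: on the bench under the axis of the neck; z up; two valves stand on its -x side, towards the robot. Base plate x -100 to +70, y -65 to +65 mm, 8 mm thick. Round housing of radius 37 mm with a flat top at z = 48 mm, on which the cap's rim sits. From it rises the threaded neck, 34 mm across, its top at z = 69 mm.
- cap: Ribbed blue screw cap, 46 mm across, 38 mm tall, about 50 g, loose, held only by the thread; white dot on its top towards its own -x. Origin: centre of its lower rim; z up. Starts screwed down, its axes along the chamber's. Turned anticlockwise (from above) it rises 12 mm a turn with little resistance and is off the thread after 270 degrees (4.71 rad, 9 mm up), three grips or so.
- cap_top (a point): Centre of the cap's top face, 38 mm above its lower rim (86 mm above the bench at the start). The cap stays where it is left on the thread and has about 1 mm of sideways and 0.5 mm of axial play; straight pulling or pressing does not free it.
- plunger_1 (a joint): How far the red knob of valve 1 is pulled out, m: 0 = fully home (hard stop), 0.020 = fully out. Slides with about 2.5 N of friction and stays where it is left; pushing home moves it along the chamber's +x. At the start one of the two knobs stands 13 to 20 mm out, the other is home; whether the open one is on the left or the right varies.
- plunger_2 (a joint): The same for valve 2.
- knob_1 (a point): Centre of the front face of valve 1's red knob, a disc 22 mm across and 8 mm thick whose face looks along the chamber's -x; its axis is 30 mm above the bench, parallel to the chamber's x, 36 mm to one side of the chamber's axis. With the knob home its face lies 97 mm in front (-x) of the chamber's axis.
- knob_2 (a point): The same point on valve 2's red knob, on the other side.
- dish: Clear petri dish, 40 g, loose on a round grey mat (112 mm across, 2 mm thick, fixed to the bench), 93 mm across and 14 mm high, open at the top. Origin: centre of its underside. Its floor is 2 mm thick; a circle 74 mm across is clear inside the wall. Fixed and in the way of a direct swing between dish and chamber: a tall microscope at world x 0.57 to 0.82, y 0.07 to 0.23 m; pass in front of it.
- blue_vial: Bystander: sample vial with a blue lid, 24 mm across, 50 mm tall, standing to the left of the chamber. Origin: centre of its underside.
- eraser: Bystander: blue and white eraser, 19 x 42 x 12 mm, lying behind the chamber. Origin: centre of its underside.
- slip_box: Bystander: small blue and white box of cover slips, 31 x 31 x 14 mm, lying on the bench to the left of the dish. Origin: centre of its underside.
Mind the look-alikes: they are no part of the job. Several things have the shape of the cap; the one meant has the colours described above.

How it is judged:
By the outcome, as a careful person would: the job done as asked, in the order asked, and still so for the second after the job is handed in, with the robot touching nothing.
It also fails if it takes over 72 s, if anything falls off the work surface, if the arm or the gripper's body presses on something with over 40 N, if the wrist force passes 120 N, or if a joint passes its speed limit or range.

### The arm

A 6-joint arm with a two-finger parallel gripper is mounted at the origin on a cart in front of the work surface, level with it; the furniture and walls round the work are solid. World frame = base frame: x ahead of the robot, y to its left, z up, the work surface at z = 0. Lengths are in m, angles in rad, forces in N, time in s.
With the tool pointing down it reaches from about 0.375 to 0.975 m from the base axis. Payload 3.8 kg.
Tool frame: the origin (TCP) lies at the very end of the fingers, on their centre line; the grasp point (between the pads) lies 19 mm behind it (robot.hold_point_z is the distance from the TCP to the grasp point, in m); z points along the fingers, y is the line along which they close (so a half turn about z gives the same grasp; the last joint's range is limited). The gripper opens to 88 mm and grips with 3 to 60 N. Pads are 18 mm wide; open, the fingers measure 123 mm over their backs; the gripper's body (75 mm by 187 mm) begins 45 mm behind the grasp point.
Start: joints at [1.174, 0.264, 1.604, -0, 1.274, -0.037], TCP at [0.238, 0.632, 0.239] pointing down, gripper open.
Joint ranges: [-2.63, 2.63], [-0.94, 2.18], [0.31, 2.57], [-1.31, 4.45], [0, 2.66], [-2.55, 2.55]. Speed limits (rad/s): [2.57, 2.57, 3.14, 3.14, 3.14, 3.14].

### API

Orientations are given as a rotation vector (axis times angle).
In Python, from station import robot, viewer gives the robot as it stands.
- The arm moves only by the tool send_rows, never from a script. Its argument "targets" is a list of rows, each a list of 6 numbers: the shift along the world's x, y, z each as a share of 0.25 m, from -1 to 1, then the turn, a rotation vector about the world's x, y, z each as a share of pi rad, from -1 to 1. In form: [[x, y, z, rx, ry, rz], ...]. A call has 1 to 10 rows; each row shifts and turns the commanded pose from where the row before left it; what a row does not reach is not made up. A row lasts 1/10 s, in which the tool goes at most 50 mm and 8.59 degrees, less where a joint would pass 70% of its speed; a pose out of reach is approached as far as the arm can. A call with a number of a shift or a turn outside -1 to 1 is refused whole. A call with a gripper value outside its range is refused whole. "grip" is the opening, from -1 (shut) to 1 (fully open), so that 0 is half open, set as the call begins (left out, the last holds). The fingers move at their own pace and stop on an object; the grip force is fixed at half the most. Time passes only in rows, so rows that do not move let the fingers close. It gives the time, the measured TCP pose, the force, the opening and the grip force at its end, in the units of the state.
- robot.sense(): the state, without advancing time (a new reading comes with each control period).
- viewer.camera(name): name is "scene" or "top" or "wrist"; returns a dict with "frame" (480x640x3 uint8, red, green, blue), "z_map" (480x640 float32, m along the optical axis (not along the pixel's ray), 0 where there is no reading), "vfov" (degrees; the focal length in pixels is half the picture's height over the tangent of half this angle, whatever the lens; pixels are square), "cx", "cy" (the principal point, pixels), "R" (3x3) and "t" (3): a world point X has camera coordinates R X + t; the wrist camera has in their place "T_tool_cam" (4x4, takes a point from camera to tool coordinates, whose origin is the TCP and whose axes are the flange's). Camera axes: x right, y down, z forward; pixel columns grow to the right and rows downward; lengths in m; the calibration is good to about 2 mm. A picture is of the moment at which its call begins: read the wrist's pose just before it.
- robot.sign_off(): hands the job in; it is judged then, once.
The state is a dict: "time": time; "joint_pos": joint angles; "dq": joint speeds; "joint_efforts": joint torques, N m; "tool_pos": TCP position; "tcp_rot": TCP orientation; "force": force on the tool from outside, world axes, zero at the start; "moment": the same for the moment, N m; "gripper_width": finger opening in m; "gripper_force": force on a finger pad.
Only numpy, scipy, OpenCV 4.12 (cv2) and the standard library are available. Lean on these libraries where they do the work, as an engineer would, in place of code of your own. Each camera call takes 0.05 s, during which the arm holds its last target. There are 200 camera calls.

## Working session

There is one attempt and no reset: what is moved stays moved. The work goes in short steps, Python scripts to look and compute and a tool call to move; the robot and the scene stay as the last step left them, time stands still between calls to the robot, and variables do not carry over. Pictures are saved under pics/ and viewed, at most 12 in all, crops included, and the job is handed in when it is done.

Besides the shell and the picture viewer there is one more tool, called as name([rows], argument=value, ...), one row to a line, values as JSON. send_rows: Moves the arm, as the interface text tells. Shift numbers are shares of 0.25 m and turn numbers shares of pi rad, none past 1 either way. Its arguments: {"type":"object","properties":{"targets":{"type":"array"},"grip":{"type":"number"}},"required":["targets"]}

```bash
mkdir -p pics; ls
cat > h.py <<'E'
import numpy as np, cv2
from station import robot, viewer
from scipy.spatial.transform import Rotation as Ro
def shot(n):
    s=robot.sense(); c=viewer.camera(n); c['s']=s; return c
def cloud(c):
    H,W=c['z_map'].shape; f=H/2/np.tan(np.radians(c['vfov'])/2)
    v,u=np.mgrid[:H,:W]; z=c['z_map']
    P=np.stack([(u-c['cx'])/f*z,(v-c['cy'])/f*z,z],-1).astype(float)
    if 'R' in c: X=(P-c['t'])@np.array(c['R'])
    else:
        T=np.array(c['T_tool_cam']); X=P@T[:3,:3].T+T[:3,3]
        X=X@Ro.from_rotvec(c['s']['tcp_rot']).as_matrix().T+c['s']['tool_pos']
    X[z==0]=np.nan; return X
def save(c,n,crop=None,k=1):
    im=c['frame'][:,:,::-1]
    if crop: a,b,d,e=crop; im=im[b:e,a:d]
    cv2.imwrite('pics/'+n,cv2.resize(im,None,fx=k,fy=k,interpolation=cv2.INTER_CUBIC))
E
python3 - <<'E'
from h import *
t=shot('top'); save(t,'top.png'); np.savez('top.npz',X=cloud(t),f=t['frame'])
s=shot('scene'); save(s,'scene.png'); np.savez('scene.npz',X=cloud(s),f=s['frame'])
print(robot.sense())
E
```

```text
pics
{'time': 0.1, 'joint_pos': array([ 1.17409967e+00,  2.64635024e-01,  1.60519125e+00,  8.05545077e-06,
        1.27369116e+00, -3.69125052e-02]), 'dq': array([-9.05633980e-05, -2.39357183e-03, -2.68943875e-03,  7.59138533e-04,
        6.14339336e-04,  1.24016524e-03]), 'joint_efforts': array([ 8.14123177e-05, -5.03619325e+01, -3.58070076e+01,  7.29481922e-02,
        2.34236545e-02, -4.38391646e-05]), 'tool_pos': array([0.23741749, 0.63120979, 0.23756628]), 'tcp_rot': array([-5.62032400e-01, -3.09048001e+00,  2.94966831e-03]), 'force': array([0.73159961, 0.11812031, 0.21688967]), 'moment': array([ 0.00570336, -0.03184301, -0.02191177]), 'gripper_force': 0.0, 'gripper_width': 0.08809784147987956}
```

View pics/top.png

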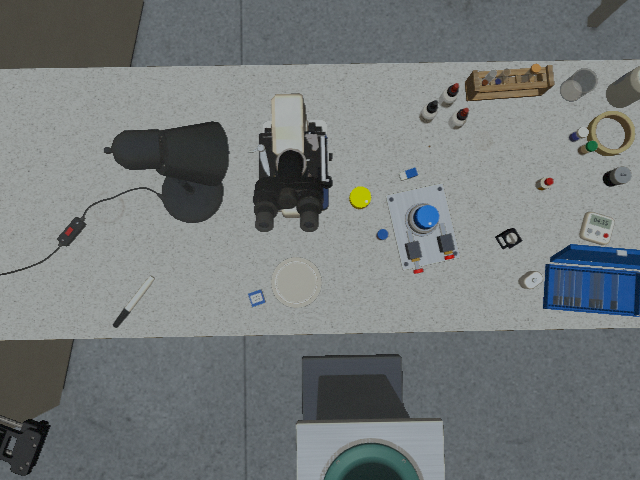

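View pics/scene.png

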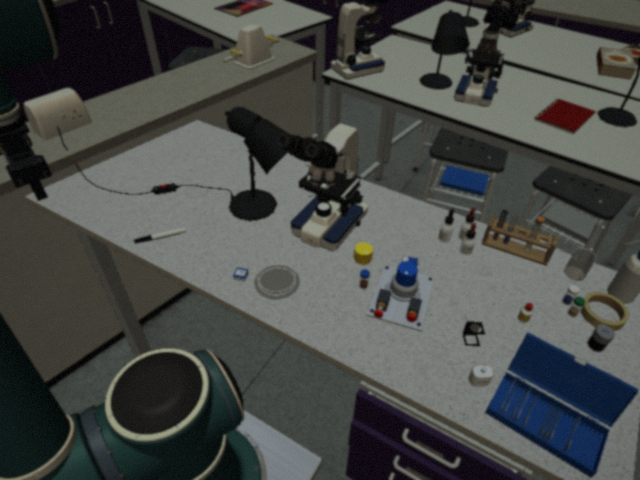

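The top view shows the cap at about (425,218), the knobs at (419,270) and (449,257), the dish at (296,283), the vial at (382,235) and the slip box at (257,298). I'll measure these next.

Run:
```python
from h import *
import json
d=np.load('top.npz'); X=d['X']; f=d['f'].astype(int)
def p(u,v): return np.round(X[v,u],4)
for n,u,v in [('bench',350,300),('cap',425,218),('dish',296,283),('knobL',419,270),('knobR',449,257),('vial',382,235)]: print(n,p(u,v))
r,g,b=f[...,0],f[...,1],f[...,2]
H=X[...,2]
reg=np.zeros(r.shape,bool); reg[180:285,380:475]=1
def comp(m,name):
    n,l,st,ce=cv2.connectedComponentsWithStats(m.astype(np.uint8))
    for i in range(1,n):
        if st[i,4]>8:
            q=X[l==i]; print(name,st[i],ce[i].round(1),'mean',np.nanmean(q,0).round(4),'min',np.nanmin(q,0).round(4),'max',np.nanmax(q,0).round(4))
comp(reg&(b>r+60)&(H>.08),'captop')
comp(reg&(r>g+60)&(r>b+60),'red')
# plate
m=reg&(H>.004)&(H<.014)
comp(m,'plate')
q=X[m][:,:2]; print('rect',cv2.minAreaRect(q.astype(np.float32)))
m=np.zeros(r.shape,bool); m[250:315,265:330]=1
comp(m&(H>.008),'dishrim')
q=X[m&(H>.007)][:,:2]
if len(q)>10: print(cv2.minEnclosingCircle(q.astype(np.float32)))
t=shot('top'); save(t,'crop.png',(375,175,475,285),5)
c=cv2.imread('pics/crop.png')
t2=t['frame'][240:325,240:340,::-1]; cv2.imwrite('pics/both.png',np.hstack([c,cv2.resize(t2,None,fx=3,fy=3,interpolation=2)[:550] if 0 else cv2.copyMakeBorder(cv2.resize(t2,None,fx=3,fy=3),0,550-255,0,0,0)]))
```

```text
bench [4.122e-01 3.590e-02 2.000e-04]
cap [ 0.5816 -0.1181  0.0889]
dish [ 4.518e-01  1.541e-01 -3.000e-04]
knobL [ 0.4751 -0.1112  0.0382]
knobR [ 0.5015 -0.1758  0.0399]
vial [ 0.5508 -0.033   0.05  ]
captop [416 205  23  23 390] [427.5 215.7] mean [ 0.5865 -0.1239  0.0859] min [ 0.5632 -0.1464  0.0803] max [ 0.6093 -0.101   0.0919]
red [445 255   9   5  33] [448.8 256.8] mean [ 0.5019 -0.1758  0.0382] min [ 0.4974 -0.1854  0.0333] max [ 0.5058 -0.1679  0.0436]
red [414 269   9   5  32] [417.9 270.8] mean [ 0.4735 -0.1084  0.0387] min [ 0.4688 -0.118   0.0334] max [ 0.4772 -0.1     0.0444]
plate [ 386  183   74   87 2810] [420.6 223.3] mean [ 0.5776 -0.1235  0.0082] min [ 0.4777 -0.2057  0.004 ] max [ 0.6666 -0.049   0.014 ]
rect ((0.5589544177055359, -0.13822674751281738), (0.2098039984703064, 0.23051589727401733), 88.74424743652344)
dishrim [275 278   4  16  16] [275.6 285.5] mean [0.4477 0.1976 0.0168] min [0.4315 0.1922 0.013 ] max [0.464  0.1993 0.0217]
dishrim [292 294  22  10  22] [302.5 300.6] mean [0.4139 0.1397 0.0164] min [0.4089 0.1167 0.0081] max [0.4276 0.1623 0.0221]
((0.4445416033267975, 0.16781821846961975), 0.06292571872472763)
```

View pics/both.png

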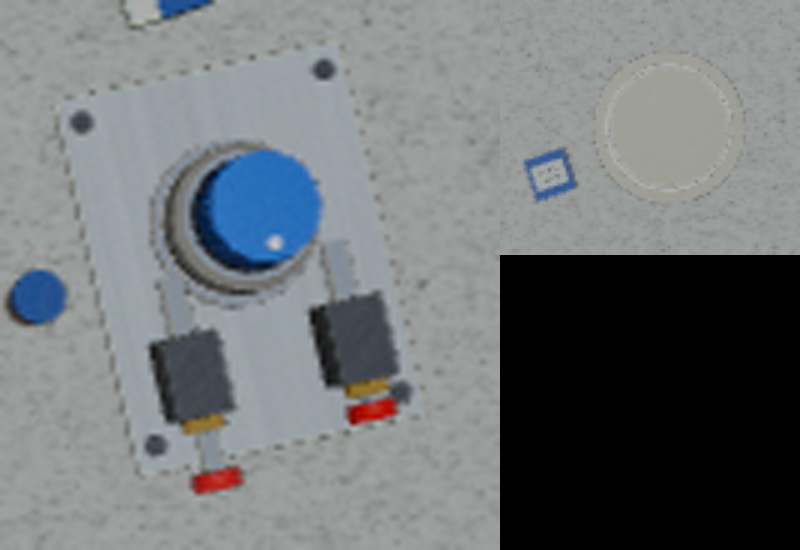

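The left knob is the one pulled out, by about 15 mm. The chamber yaw is about +12° and the cap axis is near (0.586, -0.124). On the way over I'll stop above the dish for a wrist view.

send_rows([
  [0.07,-0.155,0,0,0,-0.045],
  [0.07,-0.155,0,0,0,-0.045],
  [0.07,-0.155,0,0,0,-0.045],
  [0.07,-0.155,0,0,0,-0.045],
  [0.07,-0.155,0,0,0,-0.045],
  [0.07,-0.155,0,0,0,-0.045],
  [0.07,-0.155,0,0,0,-0.045],
  [0.07,-0.155,0,0,0,-0.045],
  [0.07,-0.155,0,0,0,-0.045],
  [0.07,-0.155,0,0,0,-0.045],
], grip=-1)

```text
time: 1.15
tool_pos: [0.4128, 0.2426, 0.2386]
tcp_rot: [2.44, 1.978, 0.0]
force: [0.5, 0.1, 0.3]
gripper_width: 0.0104
gripper_force: 0.0
```

send_rows([
  [0.07,-0.155,0,0,0,-0.045],
  [0.07,-0.155,0,0,0,-0.045],
  [0,0,0,0,0,-0.045],
  [0,0,0,0,0,-0.045],
  [0,0,0,0,0,0],
])

```text
time: 1.65
tool_pos: [0.4476, 0.1661, 0.2384]
tcp_rot: [-2.893, -1.225, 0.001]
force: [-0.1, -0.1, 0.3]
gripper_width: 0.0003
gripper_force: 0.0
```

Run:
```python
from h import *
c=shot('wrist'); save(c,'w1.png'); np.savez('w1.npz',X=cloud(c),f=c['frame'])
print(c['T_tool_cam'],c['vfov'],c['s']['tool_pos'],c['s']['tcp_rot'],c['s']['joint_pos'])
```

```text
[[-3.81353156e-04 -9.65947255e-01 -2.58738777e-01  6.53403847e-02]
 [ 9.99999694e-01 -5.45066427e-04  5.60999716e-04  3.38413687e-04]
 [-6.82925956e-04 -2.58738484e-01  9.65947168e-01 -1.45651815e-01]
 [ 0.00000000e+00  0.00000000e+00  0.00000000e+00  1.00000000e+00]] 60.22540907877015 [0.44759945 0.16611295 0.23841354] [-2.89296417e+00 -1.22460707e+00  8.85567883e-04] [ 3.03146399e-01 -1.16066720e-01  2.01102070e+00  5.90980029e-05
  1.24721061e+00  1.07305523e+00]
```

View pics/w1.png

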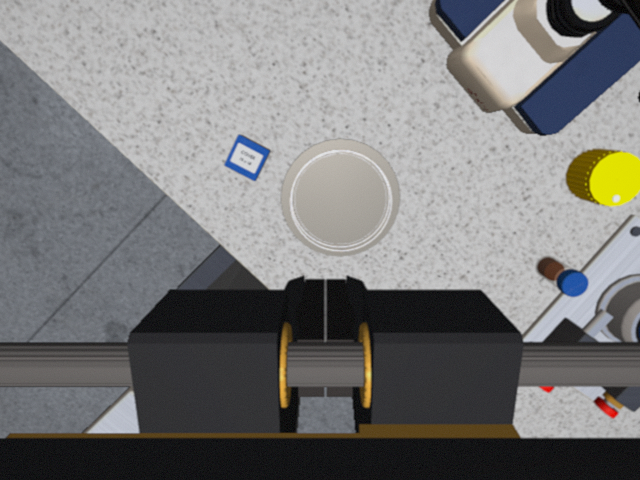

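The wrist view shows the dish ring centred near (341,201). The slip box is at (248,157) and the yellow look-alike at (610,178).

send_rows([
  [-0.006,-0.143,-0.04,0,0,-0.047],
  [-0.006,-0.143,-0.04,0,0,-0.047],
  [-0.006,-0.143,-0.04,0,0,-0.047],
  [-0.006,-0.143,-0.04,0,0,-0.047],
  [-0.006,-0.143,-0.04,0,0,0],
  [-0.006,-0.143,-0.04,0,0,0],
  [-0.006,-0.143,-0.04,0,0,0],
  [-0.006,-0.143,-0.04,0,0,0],
  [0,0,0,0,0,0],
  [0,0,0,0,0,0],
])

```text
time: 2.7
tool_pos: [0.4353, -0.1192, 0.1584]
tcp_rot: [-3.123, -0.333, 0.001]
force: [0.6, 0.8, 0.1]
gripper_width: 0.0003
gripper_force: 0.0
```

Run:
```python
from h import *
c=shot('wrist'); save(c,'w2.png'); np.savez('w2.npz',X=cloud(c),f=c['frame'])
print(c['s']['tool_pos'],c['s']['tcp_rot'],c['s']['joint_pos'])
# dish centre from w1
f=240/np.tan(np.radians(c['vfov'])/2); T=np.array(c['T_tool_cam'])
def ray(u,v,z,pos,rot):
    Rm=Ro.from_rotvec(rot).as_matrix(); o=Rm@T[:3,3]+pos
    d=Rm@T[:3,:3]@np.array([(u-c['cx'])/f,(v-c['cy'])/f,1]); return o+d*(z-o[2])/d[2]
p,r=[.4476,.1661,.2384],[-2.89296,-1.22461,.0009]
for n,u,v,z in [('c',341.5,201.5,.016),('l',290,201,.016),('r',393,201,.016),('t',341,149,.016),('b',341,254,.016),('matl',281,198,.002),('matr',400,198,.002)]: print(n,ray(u,v,z,p,r).round(4))
X=cloud(c); F=c['frame'].astype(int); r,g,b=F[...,0],F[...,1],F[...,2]
for nm,m in [('red',(r>g+60)&(r>b+60)),('cap',(b>r+60)&(X[...,2]>.08))]:
    n,l,st,ce=cv2.connectedComponentsWithStats(m.astype(np.uint8))
    for i in range(1,n):
        if st[i,4]>60:
            q=X[l==i]; print(nm,st[i],np.nanmean(q,0).round(4),np.nanmin(q,0).round(4),np.nanmax(q,0).round(4)); 
            if nm=='cap': print(cv2.minEnclosingCircle(q[:,:2].astype(np.float32)))
```

```text
[ 0.43534054 -0.11919925  0.15835527] [-3.12298011e+00 -3.33223842e-01  1.33304787e-03] [-3.22791724e-01 -9.88503984e-02  2.14958767e+00  5.08801267e-04
  1.09199556e+00  1.03517311e+00]
c [0.4563 0.1524 0.016 ]
l [0.4233 0.1851 0.016 ]
r [0.49   0.1203 0.016 ]
t [0.4881 0.1864 0.016 ]
b [0.4217 0.1166 0.016 ]
matl [0.4166 0.1919 0.002 ]
matr [0.4965 0.1144 0.002 ]
red [421 136  34  14 398] [ 0.5023 -0.1777  0.0383] [ 0.4974 -0.1961  0.0097] [ 0.5079 -0.1687  0.0421]
red [310 157  32  14 392] [ 0.4745 -0.1116  0.0383] [ 0.4693 -0.1218  0.0312] [ 0.4795 -0.1014  0.0416]
```

View pics/w2.png

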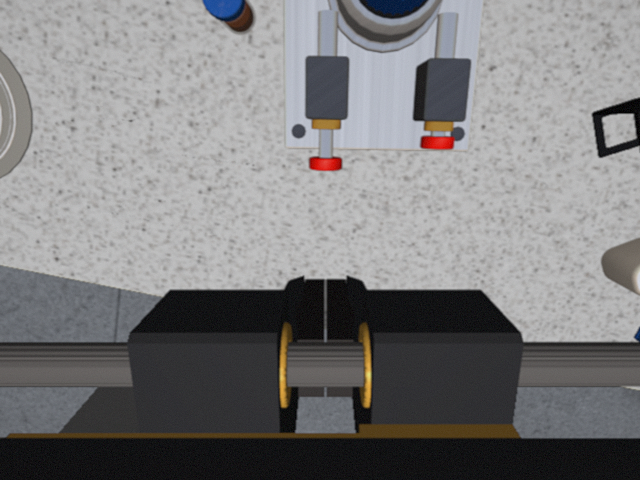

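The knob lines up with the fingers (image x≈325) and the other knob at (437,142) is home. Now I'll descend and push.

send_rows([
  [0,0,-0.183,0,0,0],
  [0,0,-0.183,0,0,0],
  [0,0,-0.183,0,0,0],
  [0,0,0,0,0,0],
  [0.0275,0.006,0,0,0,0],
  [0.0275,0.006,0,0,0,0],
  [0.0275,0.006,0,0,0,0],
  [0.0195,0.004,0,0,0,0],
  [0.0195,0.004,0,0,0,0],
  [0,0,0,0,0,0],
])

```text
time: 3.75
tool_pos: [0.4674, -0.1129, 0.0223]
tcp_rot: [3.123, 0.332, 0.003]
force: [0.1, -0.3, -0.3]
gripper_width: 0.0005
gripper_force: 0.0
```

send_rows([
  [0.008,0.0017,0,0,0,0],
  [0.008,0.0017,0,0,0,0],
  [0,0,0,0,0,0],
])

```text
time: 4.05
tool_pos: [0.4698, -0.1119, 0.0213]
tcp_rot: [-3.124, -0.332, 0.001]
force: [-1.7, -0.6, 2.2]
gripper_width: -0.0
gripper_force: 0.8
```

send_rows([
  [0.008,0.0017,0,0,0,0],
  [0.008,0.0017,0,0,0,0],
  [0.004,0.0008,0,0,0,0],
  [0,0,0,0,0,0],
])

```text
time: 4.45
tool_pos: [0.4746, -0.1109, 0.0212]
tcp_rot: [-3.124, -0.333, 0.002]
force: [-3.6, -2.3, 1.7]
gripper_width: 0.0002
gripper_force: 2.0
```

Run:
```python
from h import *
c=shot('wrist'); save(c,'w3.png'); s=c['s']; print(s['tool_pos'],s['force'])
```

```text
[ 0.47456957 -0.11086039  0.02119483] [-3.56524131 -2.34911298  1.67198598]
```

View pics/w3.png

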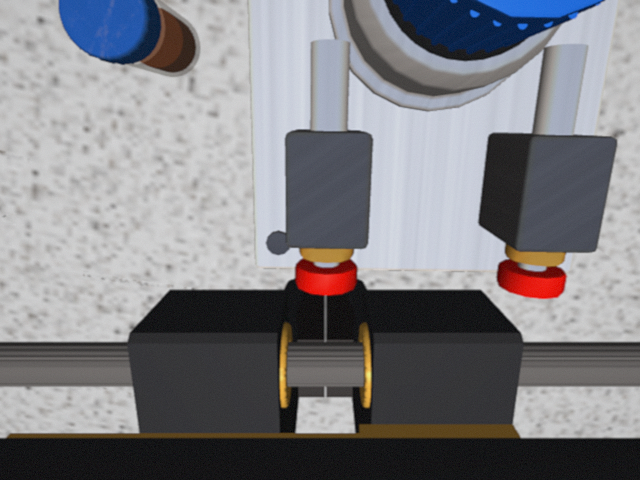

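The left knob at (326,277) is now almost level with the right one at (532,279). I'll push on to the hard stop.

send_rows([
  [0.004,0.0008,0,0,0,0],
  [0.004,0.0008,0,0,0,0],
  [0,0,0,0,0,0],
])

```text
time: 4.8
tool_pos: [0.4747, -0.1108, 0.0211]
tcp_rot: [-3.124, -0.333, 0.008]
force: [-9.2, -4.6, 6.5]
gripper_width: 0.0008
gripper_force: 5.0
```

send_rows([
  [0.004,0.0008,0,0,0,0],
  [0,0,0,0,0,0],
  [-0.06,-0.013,0,0,0,0],
  [-0.06,-0.013,0,0,0,0],
  [0,0,0.19,0,0,0],
  [0,0,0.19,0,0,0],
  [0,0,0.19,0,0,0],
  [0.15,0.03,0.06,0,0,0],
  [0.15,0.03,0.06,0,0,0],
  [0,0,0,0,0,0],
], grip=-1)

```text
time: 5.8
tool_pos: [0.5284, -0.1016, 0.1978]
tcp_rot: [3.122, 0.334, 0.015]
force: [0.5, 0.2, -0.0]
gripper_width: 0.0003
gripper_force: 0.0
```

Run:
```python
from h import *
c=shot('wrist'); save(c,'w4.png'); s=c['s']; print(s['tool_pos'],s['tcp_rot'],s['force'])
X=cloud(c); F=c['frame'].astype(int); r,g,b=F[...,0],F[...,1],F[...,2]
a=np.radians(12.1); A=np.array([np.cos(a),np.sin(a)])
for nm,m in [('red',(r>g+60)&(r>b+60)),('cap',(b>r+60)&(X[...,2]>.082)),('hous',(X[...,2]>.044)&(X[...,2]<.052)&(abs(r-b)<40))]:
    n,l,st,ce=cv2.connectedComponentsWithStats(m.astype(np.uint8))
    for i in range(1,n):
        if st[i,4]>150:
            q=X[l==i]; print(nm,st[i],np.nanmean(q,0).round(4),'face along',np.nanpercentile(q[:,:2]@A,2).round(4)); 
            if nm!='red': print(cv2.minEnclosingCircle(q[:,:2].astype(np.float32)))
```

```text
[ 0.52838321 -0.10163965  0.19780189] [3.1216778  0.33384102 0.01549929] [ 0.53029639  0.16957031 -0.01038983]
red [309 258  26  14 286] [ 0.4873 -0.109   0.0341] face along 0.4363
red [399 259  26  15 282] [ 0.5012 -0.1788  0.0346] face along 0.4352
cap [ 345  109   75   75 4311] [ 0.5872 -0.1257  0.0857] face along 0.5271
((0.5865263938903809, -0.12594707310199738), 0.02309335768222809)
hous [  0   0  27  45 767] [0.6121 0.1223 0.0485] face along 0.6135
((0.6137309074401855, 0.1252845823764801), 0.016286320984363556)
hous [ 333  100   76   86 1085] [ 0.5919 -0.1098  0.0469] face along 0.5212
((0.5869836807250977, -0.12550289928913116), 0.030087601393461227)
hous [403 209  27  28 161] [ 0.5377 -0.1699  0.0445] face along 0.481
((0.537449300289154, -0.168913796544075), 0.011282538995146751)
hous [ 569  232   51   52 1714] [ 0.54   -0.3101  0.0453] face along 0.445
((0.5401897430419922, -0.3103784918785095), 0.023498546332120895)
```

View pics/w4.png

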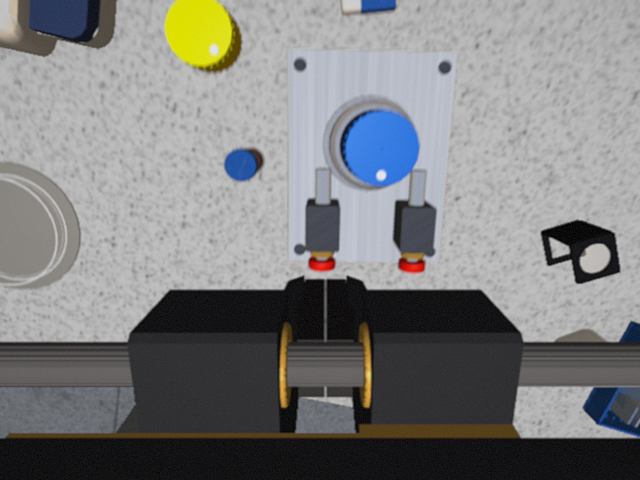

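Both knobs are home, with their faces level to 1 mm. The cap top at (380,147) and its white dot put the axis at about (0.5866, -0.125). I'll move above it and pre-turn the wrist clockwise.

send_rows([
  [0.058,-0.0234,-0.052,0,0,-0.046],
  [0.058,-0.0234,-0.052,0,0,-0.046],
  [0.058,-0.0234,-0.052,0,0,-0.046],
  [0.058,-0.0234,-0.052,0,0,-0.046],
  [0,0,-0.052,0,0,-0.046],
  [0,0,-0.052,0,0,-0.046],
  [0,0,0,0,0,-0.046],
  [0,0,0,0,0,-0.046],
  [0,0,0,0,0,-0.046],
  [0,0,0,0,0,0],
], grip=0.6)

```text
time: 6.85
tool_pos: [0.5788, -0.1251, 0.1146]
tcp_rot: [2.686, -1.628, -0.004]
force: [-0.9, -0.6, -0.2]
gripper_width: 0.0703
gripper_force: 0.0
```

Run:
```python
from h import *
s=robot.sense(); R=Ro.from_rotvec(s['tcp_rot']).as_matrix(); print(s['tool_pos'],s['joint_pos'].round(3),s['force']); print(R.round(4))
print('levelling rotvec share',(np.cross(R[:,2],[0,0,-1])/np.pi).round(4))
```

```text
[ 0.57881212 -0.12506321  0.11459631] [-0.255  0.217  1.903  0.     1.024  2.405] [-0.8536722  -0.64042355 -0.20977041]
[[ 4.629e-01 -8.864e-01 -2.500e-03]
 [-8.864e-01 -4.629e-01  8.000e-04]
 [-1.900e-03  1.900e-03 -1.000e+00]]
levelling rotvec share [-0.0003 -0.0008 -0.    ]
```

send_rows([
  [0.031,0,0,0,0,0],
  [0,0,0,0,0,0],
  [0,0,-0.082,0,0,0],
  [0,0,-0.082,0,0,0],
  [0,0,-0.082,0,0,0],
  [0,0,0,0,0,0],
  [0,0,0,0,0,0],
])

```text
time: 7.55
tool_pos: [0.5885, -0.125, 0.0542]
tcp_rot: [2.688, -1.625, -0.002]
force: [0.1, 0.5, 0.0]
gripper_width: 0.0706
gripper_force: 0.0
```

send_rows([
  [0,0,0,0,0,0],
  [0,0,0,0,0,0],
  [0,0,0,0,0,0],
  [0,0,0,0,0,0],
  [0,0,0,0,0,0],
], grip=-1)

```text
time: 8.05
tool_pos: [0.5889, -0.1257, 0.0556]
tcp_rot: [2.687, -1.626, 0.001]
force: [-3.5, -1.7, 5.8]
gripper_width: 0.0453
gripper_force: 30.0
```

send_rows([
  [-0.006,-0.003,0.004,0,0,0],
  [0,0,0,0,0,0],
  [0,0,0,0,0,0],
])

```text
time: 8.35
tool_pos: [0.5873, -0.1258, 0.0556]
tcp_rot: [-2.687, 1.627, -0.0]
force: [-0.8, -0.6, 1.8]
gripper_width: 0.0452
gripper_force: 30.0
```

send_rows([
  [0,0,0.001,0,0,0.03],
  [0,0,0.001,0,0,0.04],
  [0,0,0.001,0,0,0.04],
  [0,0,0.001,0,0,0.04],
  [0,0,0.001,0,0,0.04],
  [0,0,0.001,0,0,0.04],
  [0,0,0.001,0,0,0.04],
  [0,0,0.001,0,0,0.03],
  [0,0,0,0,0,0],
])

```text
time: 9.25
tool_pos: [0.5872, -0.1256, 0.0571]
tcp_rot: [-3.133, 0.229, 0.0]
force: [-0.4, -0.4, -0.9]
gripper_width: 0.045
gripper_force: 30.0
```

send_rows([
  [0,0,0.001,0,0,0.04],
  [0,0,0.001,0,0,0.04],
  [0,0,0.001,0,0,0.04],
  [0,0,0.001,0,0,0.04],
  [0,0,0.001,0,0,0.04],
  [0,0,0.001,0,0,0.04],
  [0,0,0.001,0,0,0.04],
  [0,0,0.001,0,0,0.04],
  [0,0,0.001,0,0,0.04],
  [0,0,0,0,0,0],
])

```text
time: 10.25
tool_pos: [0.5872, -0.1257, 0.0594]
tcp_rot: [-2.769, -1.482, 0.0]
force: [0.4, -0.0, -0.9]
gripper_width: 0.0451
gripper_force: 30.0
```

send_rows([
  [0,0,0.001,0,0,0.04],
  [0,0,0.001,0,0,0.04],
  [0,0,0.001,0,0,0.04],
  [0,0,0.001,0,0,0.04],
  [0,0,0.001,0,0,0.04],
  [0,0,0.001,0,0,0.04],
  [0,0,0.001,0,0,0.04],
  [0,0,0.001,0,0,0.04],
  [0,0,0.001,0,0,0.04],
  [0,0,0,0,0,0],
])

```text
time: 11.25
tool_pos: [0.5871, -0.1257, 0.0617]
tcp_rot: [-1.546, -2.734, -0.0]
force: [-0.7, 1.3, 0.5]
gripper_width: 0.0455
gripper_force: 30.0
```

Run:
```python
from h import *
s=robot.sense(); R=Ro.from_rotvec(s['tcp_rot']).as_matrix(); print(s['tool_pos'],s['joint_pos'].round(3),s['force'],s['moment']); print('yaw',np.degrees(np.arctan2(R[1,0],R[0,0])))
c=shot('wrist'); save(c,'w5.png')
```

```text
[ 0.58705108 -0.12566312  0.06171252] [-0.252  0.292  1.921  0.     0.929 -0.794] [-0.69991321  1.26059272  0.47563847] [ 0.04125493  0.13434704 -0.01754797]
yaw 121.0131471405761
```

View pics/w5.png

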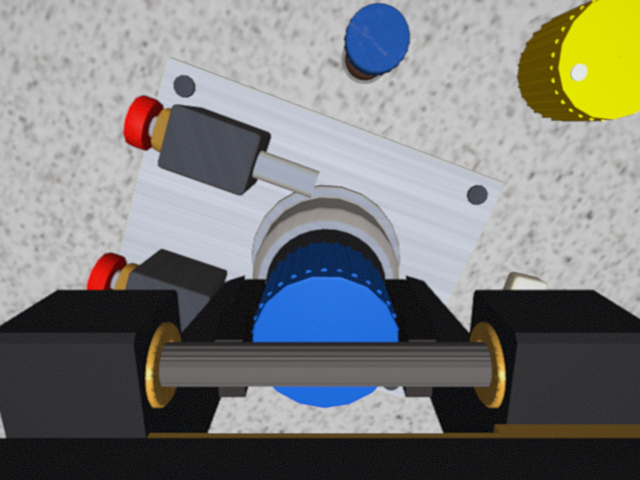

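The cap is still held squarely between the pads at (325,330), and both knobs are still home. About 90° remain.

send_rows([
  [0,0,0.001,0,0,0.042],
  [0,0,0.001,0,0,0.042],
  [0,0,0.001,0,0,0.042],
  [0,0,0.001,0,0,0.042],
  [0,0,0.001,0,0,0.042],
  [0,0,0.001,0,0,0.042],
  [0,0,0.001,0,0,0.042],
  [0,0,0.001,0,0,0.042],
  [0,0,0.001,0,0,0.042],
  [0,0,0,0,0,0],
])

```text
time: 12.3
tool_pos: [0.5872, -0.1259, 0.0641]
tcp_rot: [0.247, -3.132, 0.0]
force: [0.4, 0.5, -0.4]
gripper_width: 0.0453
gripper_force: 30.0
```

send_rows([
  [0,0,0.001,0,0,0.042],
  [0,0,0.001,0,0,0.042],
  [0,0,0.001,0,0,0.042],
  [0,0,0.001,0,0,0.025],
  [0,0,0,0,0,0],
  [0,0,0,0,0,0],
])

```text
time: 12.9
tool_pos: [0.5873, -0.1259, 0.0652]
tcp_rot: [-0.974, 2.987, -0.0]
force: [-0.1, 0.2, -0.6]
gripper_width: 0.0456
gripper_force: 30.0
```

Run:
```python
from h import *
s=robot.sense(); R=Ro.from_rotvec(s['tcp_rot']).as_matrix(); print(s['tool_pos'],s['joint_pos'].round(3),s['force'],s['moment']); print('yaw',np.degrees(np.arctan2(R[1,0],R[0,0])))
```

```text
[ 0.58729886 -0.12592307  0.06516862] [-0.253  0.288  1.919  0.     0.935 -2.454] [-0.10011072  0.15198399 -0.61294285] [0.0276184  0.01816072 0.01210593]
yaw -143.87127811301252
```

send_rows([
  [0,0,0.006,0,0,0],
  [0,0,0.006,0,0,0],
  [0,0,0,0,0,0],
])

```text
time: 13.2
tool_pos: [0.5875, -0.1259, 0.0686]
tcp_rot: [-0.98, 2.984, -0.0]
force: [-0.2, -0.1, -0.3]
gripper_width: 0.0452
gripper_force: 30.0
```

send_rows([
  [0,0,0.08,0,0,0],
  [0,0,0.15,0,0,0],
  [0,0,0.13,0,0,0],
  [-0.13,0,0,0,0,0],
  [-0.13,0,0,0,0,0],
  [-0.13,0.06,0,0,0,0],
  [-0.13,0.11,0,0,0,0],
  [0,0.15,0,0,0,0],
  [0,0.15,0,0,0,0],
  [0,0.15,0,0,0,0],
])

```text
time: 14.2
tool_pos: [0.4569, 0.0302, 0.1587]
tcp_rot: [-0.979, 2.984, -0.001]
force: [0.7, 0.4, -0.4]
gripper_width: 0.0451
gripper_force: 30.0
```

send_rows([
  [0,0.15,0,0,0,0],
  [0,0.15,0,0,0,0],
  [0,0.12,0,0,0,0],
  [0,0.07,0,0,0,0],
  [0,0,0,0,0,0],
  [0,0,0,0,0,0],
  [0,0,0,0,0,0],
])

```text
time: 14.9
tool_pos: [0.4572, 0.1508, 0.1582]
tcp_rot: [0.981, -2.984, 0.001]
force: [0.3, 1.3, -1.4]
gripper_width: 0.0452
gripper_force: 30.0
```

Run:
```python
from h import *
s=robot.sense(); print(s['tool_pos'],s['tcp_rot'],s['force'],s['gripper_width'],s['joint_pos'].round(3))
c=shot('wrist'); save(c,'w6.png')
```

```text
[0.4572083  0.15079534 0.15815761] [ 9.81020352e-01 -2.98423469e+00  6.03365747e-04] [ 0.27633253  1.2955698  -1.40255527] 0.04517990370378655 [ 0.267 -0.038  2.093 -0.     1.086 -1.939]
```

View pics/w6.png

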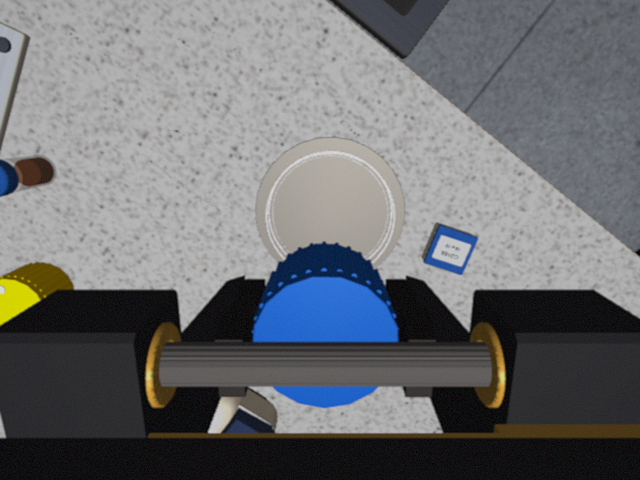

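The cap is held upright, but this low on the cap the fingertips would foul the dish wall when it lands. I'll set it down on clear bench, regrip higher, then place it.

send_rows([
  [-0.017,-0.13,0,0,0,0],
  [-0.017,-0.13,0,0,0,0],
  [-0.017,-0.13,-0.03,0,0,0],
  [-0.017,-0.13,-0.12,0,0,0],
  [0,0,-0.15,0,0,0],
  [0,0,-0.15,0,0,0],
  [0,0,-0.08,0,0,0],
  [0,0,-0.04,0,0,0],
  [0,0,0,0,0,0],
  [0,0,0,0,0,0],
])

```text
time: 15.95
tool_pos: [0.4412, 0.0213, 0.0166]
tcp_rot: [-0.981, 2.983, -0.001]
force: [-1.1, -0.1, 0.0]
gripper_width: 0.045
gripper_force: 30.0
```

send_rows([
  [0,0,-0.008,0,0,0],
  [0,0,-0.008,0,0,0],
  [0,0,-0.008,0,0,0],
  [0,0,-0.006,0,0,0],
  [0,0,0,0,0,0],
  [0,0,0,0,0,0],
])

```text
time: 16.55
tool_pos: [0.4402, 0.0217, 0.0082]
tcp_rot: [0.983, -2.984, -0.0]
force: [0.7, -0.2, -0.6]
gripper_width: 0.0453
gripper_force: 30.0
```

send_rows([
  [0,0,-0.002,0,0,0],
  [0,0,-0.002,0,0,0],
  [0,0,0,0,0,0],
])

```text
time: 16.85
tool_pos: [0.4404, 0.0216, 0.0075]
tcp_rot: [0.982, -2.984, -0.0]
force: [-0.6, 0.1, 4.6]
gripper_width: 0.0452
gripper_force: 30.0
```

send_rows([
  [0,0,0,0,0,0],
  [0,0,0,0,0,0],
  [0,0,0,0,0,0],
  [0,0,0.01,0,0,0],
  [0,0,0.014,0,0,0],
  [0,0,0.014,0,0,0],
  [0,0,0,0,0,0],
  [0,0,0,0,0,0],
], grip=0.3)

```text
time: 17.65
tool_pos: [0.4406, 0.0216, 0.017]
tcp_rot: [-0.982, 2.983, -0.0]
force: [-0.4, 0.9, -0.5]
gripper_width: 0.057
gripper_force: 0.0
```

send_rows([
  [0,0,0,0,0,0],
  [0,0,0,0,0,0],
  [0,0,0,0,0,0],
  [0,0,0,0,0,0],
  [0,0,0,0,0,0],
], grip=-1)

```text
time: 18.15
tool_pos: [0.4401, 0.0216, 0.0166]
tcp_rot: [0.982, -2.984, -0.0]
force: [0.2, 0.4, 0.4]
gripper_width: 0.0451
gripper_force: 30.0
```

send_rows([
  [0,0,0.08,0,0,0],
  [0,0,0.15,0,0,0],
  [0.015,0.12,0.1,0,0,0],
  [0.02,0.13,0,0,0,0],
  [0.02,0.13,0,0,0,0],
  [0.01,0.1,0,0,0,0],
  [0,0.04,0,0,0,0],
  [0,0,0,0,0,0],
  [0,0,0,0,0,0],
  [0,0,0,0,0,0],
])

```text
time: 19.15
tool_pos: [0.4562, 0.1506, 0.0989]
tcp_rot: [0.981, -2.984, 0.001]
force: [0.0, 0.3, -1.1]
gripper_width: 0.0449
gripper_force: 30.0
```

Run:
```python
from h import *
s=robot.sense(); print(s['tool_pos'],s['force'],s['gripper_width'])
c=shot('wrist'); save(c,'w7.png')
```

```text
[0.45616493 0.15057875 0.0988638 ] [ 0.01123429  0.26864236 -1.06472433] 0.04493881273230818
```

View pics/w7.png

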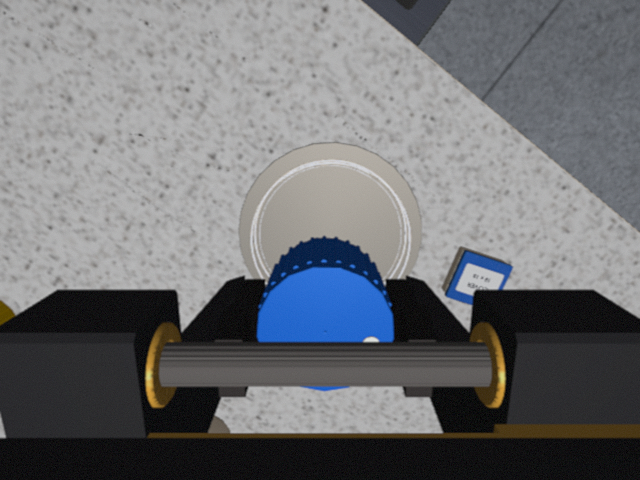

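The cap column (325) is about 6 px from the dish centre (331), so I'll nudge 2 mm and descend.

send_rows([
  [-0.004,0.008,-0.05,0,0,0],
  [0,0,-0.09,0,0,0],
  [0,0,-0.08,0,0,0],
  [0,0,-0.04,0,0,0],
  [0,0,-0.02,0,0,0],
  [0,0,0,0,0,0],
  [0,0,0,0,0,0],
])

```text
time: 19.9
tool_pos: [0.4562, 0.1537, 0.0297]
tcp_rot: [-0.982, 2.983, -0.0]
force: [0.4, 0.5, 0.1]
gripper_width: 0.045
gripper_force: 30.0
```

send_rows([
  [0,0,-0.006,0,0,0],
  [0,0,-0.006,0,0,0],
  [0,0,-0.006,0,0,0],
  [0,0,0,0,0,0],
  [0,0,0,0,0,0],
])

```text
time: 20.4
tool_pos: [0.4555, 0.1536, 0.0247]
tcp_rot: [0.982, -2.984, 0.0]
force: [-0.6, -0.6, -0.3]
gripper_width: 0.0452
gripper_force: 30.0
```

send_rows([
  [0,0,-0.005,0,0,0],
  [0,0,-0.005,0,0,0],
  [0,0,-0.004,0,0,0],
  [0,0,0,0,0,0],
  [0,0,0,0,0,0],
])

```text
time: 20.9
tool_pos: [0.4555, 0.1536, 0.0211]
tcp_rot: [0.982, -2.984, -0.0]
force: [-0.1, -0.3, -1.0]
gripper_width: 0.0454
gripper_force: 30.0
```

send_rows([
  [0,0,-0.002,0,0,0],
  [0,0,0,0,0,0],
  [0,0,0,0,0,0],
])

```text
time: 21.2
tool_pos: [0.4555, 0.1536, 0.0207]
tcp_rot: [0.982, -2.984, 0.0]
force: [0.6, 0.2, -0.9]
gripper_width: 0.0452
gripper_force: 30.0
```

send_rows([
  [0,0,-0.002,0,0,0],
  [0,0,-0.001,0,0,0],
  [0,0,0,0,0,0],
  [0,0,0,0,0,0],
])

```text
time: 21.6
tool_pos: [0.4557, 0.1537, 0.0205]
tcp_rot: [-0.982, 2.984, -0.0]
force: [-2.6, -0.7, 5.4]
gripper_width: 0.0451
gripper_force: 30.0
```

send_rows([
  [0,0,0,0,0,0],
  [0,0,0,0,0,0],
  [0,0,0,0,0,0],
  [0,0,0,0,0,0],
  [0,0,0.02,0,0,0],
  [0,0,0.08,0,0,0],
  [0,0,0.15,0,0,0],
  [0,0,0.15,0,0,0],
  [0,0,0.1,0,0,0],
  [0,0,0,0,0,0],
], grip=0.4)

```text
time: 22.6
tool_pos: [0.4589, 0.1546, 0.1498]
tcp_rot: [-0.98, 2.975, -0.001]
force: [0.9, -0.8, -0.1]
gripper_width: 0.0622
gripper_force: 0.0
```

send_rows([
  [-0.06,-0.12,0.1,0,0,0],
  [-0.06,-0.12,0.1,0,0,0],
  [0,0,0,0,0,0],
  [0,0,0,0,0,0],
])

```text
time: 23.0
tool_pos: [0.4254, 0.0933, 0.1946]
tcp_rot: [-0.98, 2.984, 0.0]
force: [0.4, 0.5, -0.5]
gripper_width: 0.0619
gripper_force: 0.0
```

Run:
```python
from h import *
c=shot('scene'); a=c['frame'][200:350,210:450,::-1]
X=cloud(c); F=c['frame'].astype(int); m=(F[...,2]>F[...,0]+60)&(X[...,0]<.52)&(X[...,0]>.40)&(X[...,1]>.08)&(X[...,1]<.19)&(X[...,2]>.038)
print('scene cap top',np.nanmean(X[m],0),np.nanmax(X[m],0),m.sum())
t=shot('wrist'); b=t['frame'][:,:,::-1]
im=np.hstack([cv2.resize(a,(480,300),interpolation=2),cv2.resize(b,(320,240))[:300] if 0 else cv2.copyMakeBorder(cv2.resize(b,(320,240)),0,60,0,0,0)])
cv2.imwrite('pics/fin.png',im); print(robot.sense()['tool_pos'])
```

```text
scene cap top [0.45349727 0.15372169 0.04126237] [0.47720119 0.17664836 0.04621907] 200
[0.42491678 0.09384902 0.19357031]
```

View pics/fin.png

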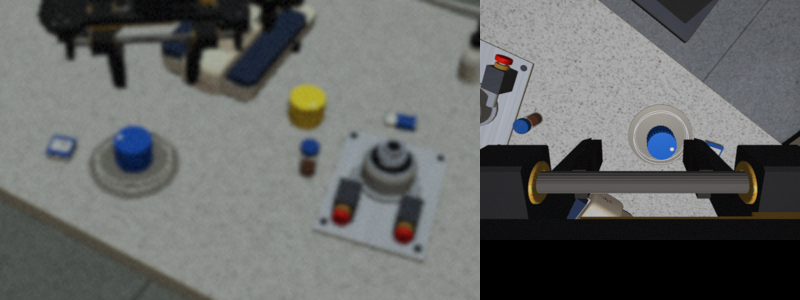

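The cap is upright in the middle of the dish, with its top at 0.042 m, the height it should have resting on the floor. Both knobs are home and the bystanders haven't moved.

```bash
python3 -c "
from station import robot
print(robot.sign_off())"
```

```text
the job is handed in; nothing more can be done
None
```

The job is handed in at about 23 s: I pushed the open valve knob home and left the other home, then unscrewed the cap (one 278° grip), set it briefly on the bench to regrip higher, and placed it upright near the middle of the dish; vial, eraser and slip box stayed put.

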